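# Shoot the safety bolt of a steel equipment case

### The arm

A 7-joint arm with a two-finger parallel gripper is mounted at the origin on the work surface. World frame = base frame: x ahead of the robot, y to its left, z up, the work surface at z = 0. Lengths are in m, angles in rad, forces in N, time in s.
With the tool pointing down it reaches from about 0.4 to 0.85 m from the base axis. Payload 10.4 kg.
Tool frame: the origin (TCP) lies between the finger pads; the fingertips stand 17 mm ahead of it and the grasp point (between the pads) lies 2 mm behind it; x points along the fingers, y is the direction in which the jaws open and shut, and the axes are right-handed (so a half turn about x gives the same grasp; the last joint's range is limited). The gripper opens to 87 mm and grips with 3 to 60 N. Pads are 19 mm wide; open, the fingers measure 117 mm over their backs; the gripper's body (75 mm by 190 mm) begins 51 mm behind the grasp point.
Start: joints at [1.326, 0.332, -0.065, 1.46, 0.022, 1.35, -0.088], TCP at [0.138, -0.61, 0.24] pointing down, gripper open.
Joint ranges: [-2.6, 2.6], [-0.5, 2.12], [-1.47, 1.34], [0.16, 2.42], [-1.27, 4.41], [0.06, 2.06], [-2.6, 2.6]. Speed limits (rad/s): [2.22, 2.22, 2.79, 2.79, 3.14, 3.14, 3.14].

### API

Orientations are given as a unit quaternion [x, y, z, w].
In Python, from bench import r, optics, close_job gives the robot as it stands.
- The arm moves only by the shell command python3 -m inch 'ROWS' [OPENING] [FORCE]. ROWS is JSON, a list of rows, each an object with "translation": the shift along the tool's x, y, z in cm, a list of three; "spin": the turn about the tool's x in degrees. In form: [{"translation": [tx, ty, tz], "spin": spin}, ...]. A call has 1 to 20 rows; each row shifts and turns the pose as measured when the row begins, along the tool's axes as they then stand; what a row does not reach is not made up. A row lasts 1/8 s, in which the tool goes at most 62.5 mm and 10.7 degrees, less where a joint would pass 70% of its speed; a pose out of reach is approached as far as the arm can. A call is refused whole if a number of a shift passes 6.25 or a number of a turn 10.7, either way. A call with a gripper value outside its range is refused whole. OPENING is the closure, from 0 (fully open) to 1 (shut), set as the call begins (- or left out, the last holds). The fingers move at their own pace and stop on an object; FORCE is the grip in N (left out, the last holds). Time passes only in rows, so rows that do not move let the fingers close. It gives the time, the measured TCP pose, the force and the opening at its end, in the units of the state.
- r.read_state(): the state, without advancing time (a new reading comes with each control period).
- optics.camera(name): name is "side" or "top"; returns the picture (480x640x3 uint8, red, green, blue); there is no depth.
- optics.camera_model(name): a dict with "camera_matrix" (3x3 intrinsics, pixels), "dist" ([k1, k2, p1, p2, k3] as OpenCV has them; the pictures are not rectified), "world_from_camera" (4x4, takes a point from camera to world coordinates). Camera axes: x right, y down, z forward; pixel columns grow to the right and rows downward; lengths in m; the calibration is good to about 2 mm. A picture is of the moment at which its call begins. camera_model takes no time and is no camera call.
- close_job(): hands the job in, once; it reports no verdict.
The state is a dict: "time": time; "joint_positions": joint angles; "joint_vel": joint speeds; "joint_torque": joint torques, N m; "ee_pos": TCP position; "eef_rot": TCP orientation; "ft_force": force on the tool from outside, world axes, zero at the start; "torque": the same for the moment, N m; "width": finger opening in m.
Only numpy, scipy, OpenCV 4.12 (cv2) and the standard library are available. Lean on these libraries where they do the work, as an engineer would, in place of code of your own. Each camera call takes 0.05 s, during which the arm holds its last target.

### The job

Lock the grey steel case: with one fingertip press its spring safety catch (the long flat plate) down and keep it held down while the other finger pushes the upright handle of the bolt all the way home into its keeper on the hatch. Then let the catch spring back up so that it locks the bolt, and move clear. Only touch and push, gently: do not grip the bolt, do not lift or shove the case, and leave the other things alone.

Things in the scene. Friction and masses are not known exactly. Their poses are not given: they have to be found in the camera images.
- case: loose 6 kg grey steel case, 240 (its x) x 320 (its y) x 90 mm high; origin: centre of its underside, z up. Flat top 90 mm above the bench: fixed deck with the steel lock at y below +20 mm, closed hatch beyond. The bolt rod lies along y at x -35 mm and locks towards +y; the catch plate lies parallel to it at x +40 mm, 75 mm away from it.
- bolt (a joint): bolt travel in m along the case's +y: 0 drawn back, 0.045 home against its stop. Starts at 0 to 0.008. About 2 N of friction; stays where left. With the catch up its teeth stop it at about 0.011; with the catch 6 mm or more down it runs free. If let go on the way the catch jams in the teeth; from 0.041 on it can spring fully up behind them.
- bolt_push (a point): mid-width of the handle's rear face (the face to push; it looks to the case's -y), 10 mm below the handle's top; moves with the bolt; axes as the case's. With the bolt at 0 it is at x -35, y -79, z +140 mm in the case's frame. For 40 mm behind it nothing stands higher than 26 mm above the case's top, so a fingertip has room there.
- catch (a joint): how far the catch is pressed down, in m: 0 fully up, 0.010 fully down. Spring: about 2.7 N to start it, 5 N at 5 mm, 7.2 N fully down. It springs up when released.
- catch_top (a point): centre of the catch plate's top face, moves with it; at x +40, y -68 mm in the case's frame, 42 mm above the case's top when up, 32 mm when down. Axes as the case's. The plate is a flat steel bar 36 mm wide (case x), 100 mm long (case y), 6 mm thick; it goes straight down wherever pressed, and a fingertip can slide along it.
- bolt_handle: the bolt's handle: an upright steel plate 30 mm wide (case x), 8 mm thick (case y), its top 60 mm above the case's top; moves with the bolt. Origin under its middle, level with the case's top
- catch_plate: the catch's plate as a solid; origin at the centre of its top face
- padlock: brass padlock lying flat on the hatch, body 44 x 40 x 20 mm with a steel shackle; leave it alone
- tape: paper ring (roll of tape), 64 mm across, 24 mm high, standing flat on the hatch; leave it alone
- driver: screwdriver on the bench; leave it alone
- spanner: steel spanner lying on the deck of the case, behind the lock; leave it alone
- cone: cone-shaped thread spool, 70 mm wide and 120 mm high, standing on the bench; leave it alone
- mug: white mug, 80 mm wide, 92 mm high, on the bench; leave it alone
- jar: glass jar with a steel cap, 68 mm wide, 80 mm high, on the bench; leave it alone

How it is judged:
On the way, in this order (a step that is already met when the one before it is completed fails the run):
1. a fingertip holds the catch down while the bolt is still drawn back (value of joint catch above 0.005 m and value of joint bolt below 0.014 m and contact force between the fingers and catch_plate above 0.5 N), for 0.1 s.
2. the bolt is pushed home with the catch still held down by a fingertip (value of joint catch above 0.004 m and value of joint bolt above 0.041 m and contact force between the fingers and catch_plate above 0.5 N), for 0.05 s.
At the end, for the whole second after the job is handed in: The bolt is home (travel over 41 of 45 mm) and at rest, the catch has sprung back up (less than 2 mm down), the case stands flat within 20 mm of where it was (value of joint bolt above 0.041 m and value of joint catch below 0.002 m and velocity of joint bolt between -0.005 and 0.005 m/s and linear speed of case below 0.01 m/s and distance of case from where it was at the start of the episode below 0.02 m and angle between case's own z axis and vertical below 0.05 rad); the robot touches nothing.
It fails at once if the catch is let up while the bolt is on its way (value of joint bolt between 0.016 and 0.036 m and value of joint catch below 0.003 m).
It fails at once if the bolt's handle is gripped or hit hard (over 40 N) (contact force between the fingers and bolt_handle above 40 N).
It fails at once if the catch is pressed with brute force (over 60 N) (contact force between the fingers and catch_plate above 60 N).
It fails at once if the case is lifted, tipped or shoved (more than 20 mm) (distance of case from where it was at the start of the episode above 0.02 m or angle between case's own z axis and vertical above 0.08 rad).
It fails at once if another thing is moved more than 25 mm or lifted (distance of any of padlock, tape, driver, spanner, cone, mug, jar from where it was at the start of the episode above 0.025 m).
It also fails if it takes over 38 s, if anything falls off the work surface, if the arm or the gripper's body presses on something with over 40 N, if the wrist force passes 120 N, or if a joint passes its speed limit or range.

## Working session

There is one attempt and no reset: what is moved stays moved. The work goes in short steps, Python scripts to look and compute and a shell command to move; the robot and the scene stay as the last step left them, time stands still between calls to the robot, and variables do not carry over. Pictures are saved under pics/ and viewed, and the job is handed in when it is done.

```bash
ls; mkdir -p pics; python3 - <<'E'
from bench import r, optics
import cv2, json
s=r.read_state(); print(s)
for n in("side","top"):
    im=optics.camera(n); cv2.imwrite(f"pics/{n}0.png",im[:,:,::-1])
    m=optics.camera_model(n); print(n,m)
E
```

```text
pics
{'time': 0.0, 'joint_positions': array([ 1.32638707,  0.33280821, -0.06469089,  1.46096158,  0.02159386,
        1.34988932, -0.08850227]), 'joint_vel': array([ 3.26503536e-04,  2.54618071e-04, -4.09812461e-04,  1.21520690e-03,
        1.57188410e-06,  6.67967652e-05,  3.37391910e-05]), 'joint_torque': array([-2.70734981e-04, -6.23250747e+01,  2.40020163e-02, -3.89900100e+01,
       -6.15422730e-02,  3.98465584e-02,  1.30287258e-04]), 'ee_pos': array([ 0.1374074 , -0.60933064,  0.23878397]), 'eef_rot': array([-0.70268646, -0.07874285,  0.70283767, -0.07778507]), 'ft_force': array([ 0.5359864 , -0.82820771, -0.76055694]), 'torque': array([ 0.0351614 ,  0.02607074, -0.0128919 ]), 'width': 0.08716359920355188}
side {'camera_matrix': array([[569.91462814,   0.        , 320.34662927],
       [  0.        , 569.91462814, 233.95525039],
       [  0.        ,   0.        ,   1.        ]]), 'dist': array([0.03474036, 0.        , 0.        , 0.        , 0.        ]), 'world_from_camera': array([[-0.92047737, -0.30101066,  0.24922681,  0.19089796],
       [-0.39069058,  0.6940035 , -0.60474789,  0.80977838],
       [ 0.00907128, -0.65402731, -0.75641654,  1.15311835],
       [ 0.        ,  0.        ,  0.        ,  1.        ]])}
top {'camera_matrix': array([[623.1563245 ,   0.        , 321.33167456],
       [  0.        , 623.1563245 , 236.12136799],
       [  0.        ,   0.        ,   1.        ]]), 'dist': array([0.063586, 0.      , 0.      , 0.      , 0.      ]), 'world_from_camera': array([[ 0.08829209, -0.97045922,  0.22452932,  0.20695321],
       [-0.99607793, -0.08471326,  0.0255425 , -0.03321301],
       [-0.00576734, -0.2259039 , -0.97413252,  1.56172737],
       [ 0.        ,  0.        ,  0.        ,  1.        ]])}
```

View pics/side0.png

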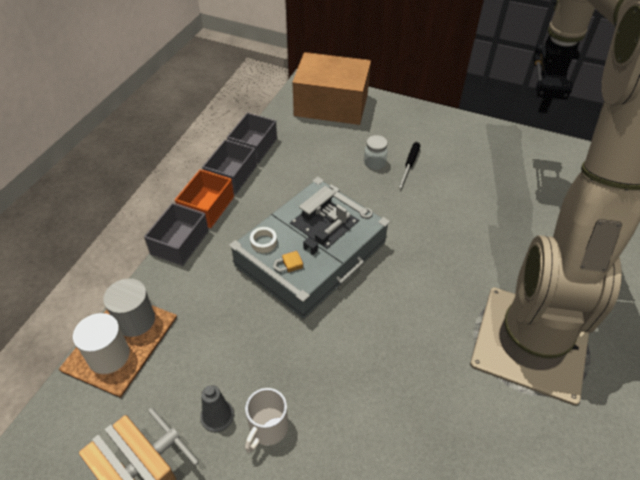

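View pics/top0.png

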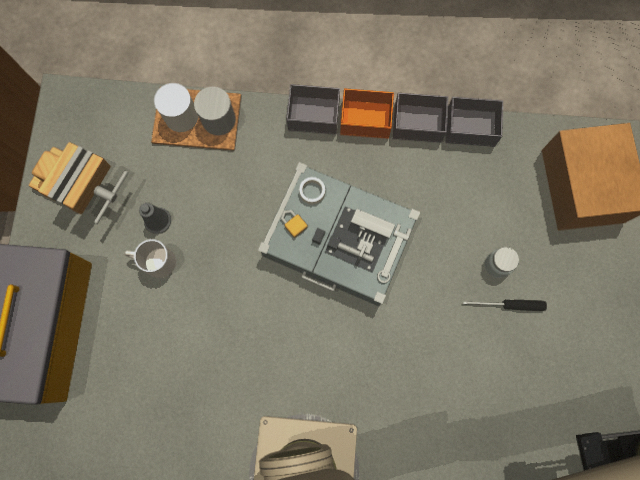

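```bash
python3 - <<'E'
import cv2
a=cv2.imread("pics/top0.png")[150:310,250:430]; cv2.imwrite("pics/top0c.png",cv2.resize(a,None,fx=4.4,fy=3.7,interpolation=cv2.INTER_CUBIC)[:600,:800] if 0 else cv2.resize(a,(675,600),interpolation=cv2.INTER_CUBIC))
a=cv2.imread("pics/side0.png")[170:320,220:400]; cv2.imwrite("pics/side0c.png",cv2.resize(a,(720,600),interpolation=cv2.INTER_CUBIC))
E
```

```text
(no output)
```

View pics/top0c.png

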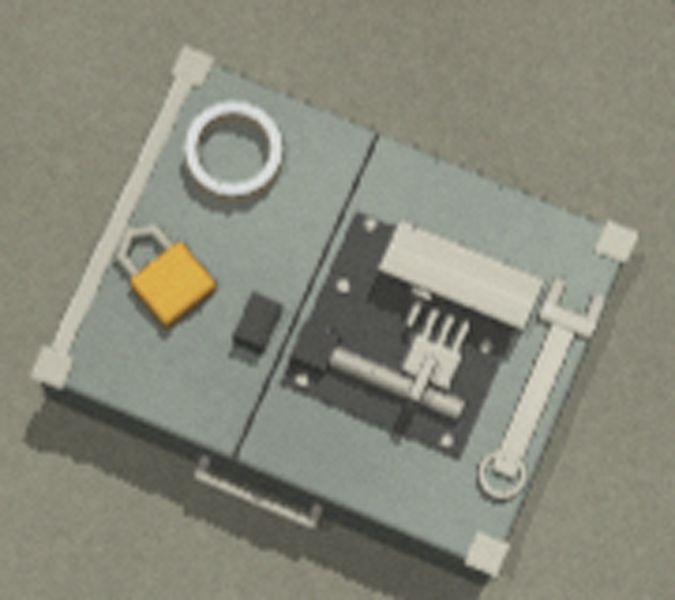

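View pics/side0c.png

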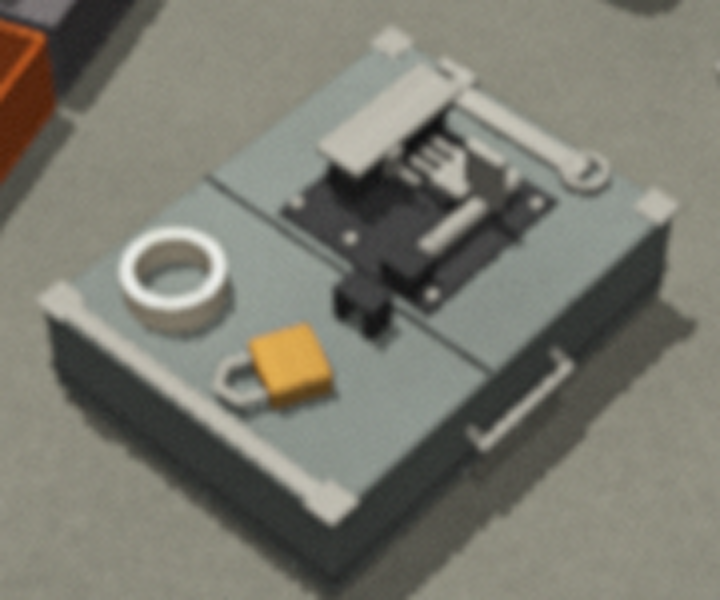

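The top picture shows the case around (340,235). The catch plate is at the upper right of the lock, the handle below it near (365,245), and the spanner behind. I'll fit the case pose from the plate corners and the seam ends.

```bash
cat > h.py <<'E'
import numpy as np, cv2
from scipy.optimize import least_squares
from bench import r, optics
from scipy.spatial.transform import Rotation as R
M={n:optics.camera_model(n) for n in("side","top")}
def proj(n,P):
    m=M[n]; T=np.linalg.inv(m["world_from_camera"])
    return cv2.projectPoints(np.asarray(P,float).reshape(-1,3),cv2.Rodrigues(T[:3,:3])[0],T[:3,3],m["camera_matrix"],m["dist"])[0][:,0]
def tow(p,P):
    P=np.asarray(P,float).reshape(-1,3); c,s=np.cos(p[2]),np.sin(p[2])
    return np.c_[p[0]+c*P[:,0]-s*P[:,1],p[1]+s*P[:,0]+c*P[:,1],P[:,2]]
E
cat > fit.py <<'E'
from h import *
P=np.array([[58,-18,132],[58,-118,132],[22,-118,132],[22,-18,132],[120,20,90],[-120,20,90]])/1e3
ot=np.array([[398,222],[543,274],[525,328],[380,265],[378,135],[235,458]])/3.75+[250,150]
os_=np.array([[320,148],[430,65],[472,92],[360,170],[207,178],[490,370]])/4+[220,170]
ot-=0.4;os_-=0.4
def f(p,w):
    e=[]
    if 't' in w: e.append(proj("top",tow(p,P))-ot)
    if 's' in w: e.append(proj("side",tow(p,P))-os_)
    return np.concatenate(e).ravel()
for w in('t','s','ts'):
    q=least_squares(f,[0.55,0,-0.4],args=(w,)); print(w,q.x,np.round(q.fun.reshape(-1,2),1).tolist())
np.save("pose.npy",q.x)
E
python3 fit.py
cat > ov.py <<'E'
from h import *
import sys
b=float(sys.argv[1]);p=np.load("pose.npy")
for n,(x0,x1,y0,y1) in {"top":(250,430,150,310),"side":(220,400,170,320)}.items():
    a=cv2.imread(f"pics/{n}0.png")[y0:y1,x0:x1]; k=4 if n=="side" else 3.75
    a=cv2.resize(a,None,fx=k,fy=k,interpolation=cv2.INTER_CUBIC)
    def L(pts,c):
        q=(proj(n,tow(p,np.array(pts)/1e3))+0.5-[x0,y0])*k
        cv2.polylines(a,[np.int32(q*8)],True,c,1,cv2.LINE_AA,3)
    L([[120,160,90],[120,-160,90],[-120,-160,90],[-120,160,90]],(0,255,0))
    L([[58,-18,132],[58,-118,132],[22,-118,132],[22,-18,132]],(0,0,255))
    y=-79+b; L([[-50,y,150],[-20,y,150],[-20,y+8,150],[-50,y+8,150]],(255,0,255))
    L([[-50,y,100],[-20,y,100],[-20,y,150],[-50,y,150]],(255,255,0))
    cv2.imwrite(f"pics/{n}ov_{sys.argv[1]}.png",a)
E
python3 ov.py 4
```

```text
t [ 0.56328686 -0.0366314  -0.3116954 ] [[0.2, -1.2], [0.7, 0.8], [-0.1, 0.1], [-0.8, 0.9], [-0.1, -1.4], [-0.1, 0.8]]
s [ 0.56242681 -0.03419648 -0.34344322] [[-0.3, -0.8], [-0.6, -0.7], [-0.5, -0.6], [0.3, 1.0], [0.4, -1.1], [0.6, 1.9]]
ts [ 0.56296491 -0.03583424 -0.32572739] [[0.1, -0.9], [0.5, 1.6], [-0.6, 0.8], [-1.0, 1.1], [0.3, -1.2], [-1.0, 0.5], [-0.6, -1.2], [-1.4, -1.4], [-1.2, -1.4], [0.2, 0.5], [-0.0, -1.1], [1.4, 0.9]]
```

View pics/topov_4.png

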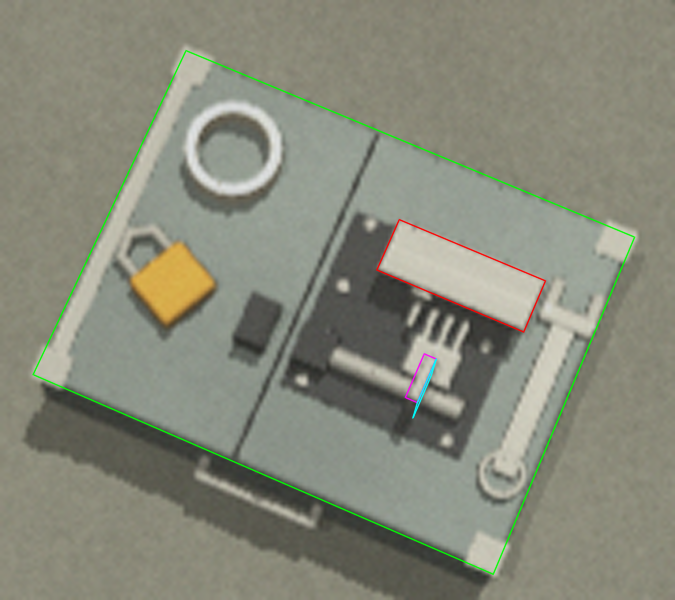

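View pics/sideov_4.png

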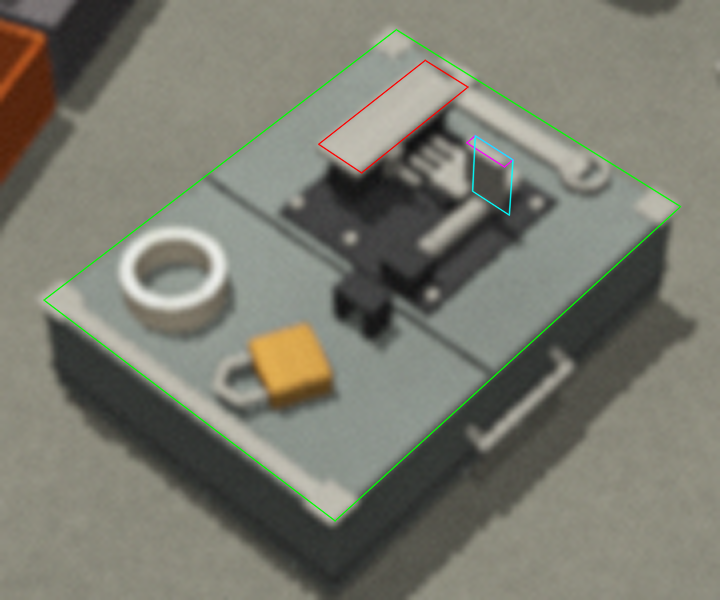

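The overlay matches the case, plate and handle in both views (the handle fits a bolt travel of about 4 mm). Next I'll compute the approach in tool axes.

```bash
cat > st.py <<'E'
from h import *
import sys
p=np.load("pose.npy"); s=r.read_state()
A=R.from_quat(s["eef_rot"]).as_matrix()
C=np.array([[np.cos(p[2]),-np.sin(p[2]),0],[np.sin(p[2]),np.cos(p[2]),0],[0,0,1]])
c=C.T@(s["ee_pos"]-[p[0],p[1],0])
ty=C.T@A[:,1]
print("t",round(s["time"],3),"TCP in case mm",np.round(c*1e3,1),"tipz",np.round(c[2]*1e3+17*A[2,0],1),"tool xyz axes in case",np.round((C.T@A).T,3).tolist())
print("angle tool y vs case x deg",np.degrees(np.arctan2(ty[1],ty[0])),"F case",np.round(C.T@s["ft_force"],1),"w",round(s["width"]*1e3,1),"q7",s["joint_positions"][6])
if len(sys.argv)>3:
    t=np.array([float(v) for v in sys.argv[1:4]])/1e3
    print("to go tool cm",np.round(A.T@C@(t-c)*100,2))
E
python3 st.py 2.5 -97 240
```

```text
t 0.1 TCP in case mm [-219.7 -679.6  238.8] tipz 221.8 tool xyz axes in case [[-0.001, 0.001, -1.0], [0.521, -0.854, -0.001], [-0.854, -0.521, 0.0]]
angle tool y vs case x deg -58.6318276033632 F case [-0.5  0.1  0. ] w 86.9 q7 -0.08851359833951179
to go tool cm [ -0.07 -38.18 -49.29]
```

```bash
python3 -m inch '[{"translation":[0,-2.9,-3.8],"spin":0},{"translation":[0,-2.9,-3.8],"spin":0},{"translation":[0,-2.9,-3.8],"spin":0},{"translation":[0,-2.9,-3.8],"spin":0},{"translation":[0,-2.9,-3.8],"spin":0},{"translation":[0,-2.9,-3.8],"spin":0},{"translation":[0,-2.9,-3.8],"spin":0},{"translation":[0,-2.9,-3.8],"spin":0},{"translation":[0,-2.9,-3.8],"spin":0},{"translation":[0,-2.9,-3.8],"spin":0},{"translation":[0,-2.9,-3.8],"spin":0},{"translation":[0,-2.9,-3.8],"spin":0},{"translation":[0,0,0],"spin":0}]' 0.31; python3 st.py 2.5 -97 240
```

```text
time: 1.72
ee_pos: [0.5146, -0.1538, 0.2348]
eef_rot: [-0.701, -0.08, 0.704, -0.075]
ft_force: [0.0, -0.9, -0.7]
width: 0.06
t 1.725 TCP in case mm [  -8.1 -127.2  234.8] tipz 217.8 tool xyz axes in case [[-0.007, 0.004, -1.0], [0.519, -0.855, -0.007], [-0.855, -0.519, 0.004]]
angle tool y vs case x deg -58.73398909890326 F case [ 0.3 -0.9 -0.7] w 60.0 q7 -1.2150346804084706
to go tool cm [-0.52 -2.04 -2.47]
```

```bash
python3 -m inch '[{"translation":[0,0,0],"spin":-9.8},{"translation":[0,0,0],"spin":-9.8},{"translation":[0,0,0],"spin":-9.8},{"translation":[0,0,0],"spin":-9.8},{"translation":[0,0,0],"spin":-9.8},{"translation":[0,0,0],"spin":-9.8},{"translation":[0,0,0],"spin":0}]'; python3 st.py 2.5 -97 180
```

```text
time: 2.6
ee_pos: [0.5107, -0.1588, 0.2322]
eef_rot: [-0.567, -0.424, 0.571, -0.416]
ft_force: [-0.7, -0.2, 0.2]
width: 0.0598
t 2.6 TCP in case mm [ -10.2 -133.2  232.2] tipz 215.2 tool xyz axes in case [[-0.012, 0.001, -1.0], [1.0, 0.027, -0.012], [0.027, -1.0, -0.002]]
angle tool y vs case x deg 1.5227520856700267 F case [-0.6 -0.4  0.2] w 59.8 q7 -0.17198444509538258
to go tool cm [ 5.21  1.43 -3.58]
```

```bash
python3 -m inch '[{"translation":[0,0.7,-1.8],"spin":1.5},{"translation":[0,0.7,-1.8],"spin":0},{"translation":[2.5,0,0],"spin":0},{"translation":[2.5,0,0],"spin":0},{"translation":[0,0,0],"spin":0}]'; python3 st.py 2.5 -97 160; python3 - <<'E'
from h import *
for n,(x0,x1,y0,y1) in {"top":(250,430,150,310),"side":(220,400,170,320)}.items():
    a=optics.camera(n)[y0:y1,x0:x1,::-1]; cv2.imwrite(f"pics/{n}1.png",cv2.resize(a,None,fx=3.75,fy=3.75,interpolation=cv2.INTER_CUBIC))
E
```

```text
time: 3.22
ee_pos: [0.5338, -0.1309, 0.1805]
eef_rot: [-0.577, -0.408, 0.583, -0.401]
ft_force: [0.2, -0.0, 0.3]
width: 0.0601
t 3.225 TCP in case mm [  2.8 -99.4 180.5] tipz 163.5 tool xyz axes in case [[-0.013, -0.0, -1.0], [1.0, -0.028, -0.013], [-0.028, -1.0, 0.001]]
angle tool y vs case x deg -1.5925195236068068 F case [0.2 0.  0.3] w 60.1 q7 -0.3244313910628626
to go tool cm [ 2.05 -0.01 -0.24]
```

View pics/side1.png

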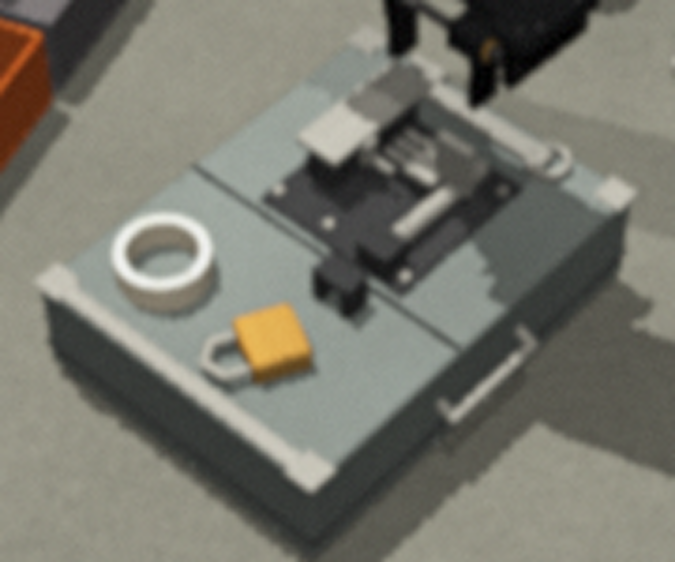

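View pics/top1.png

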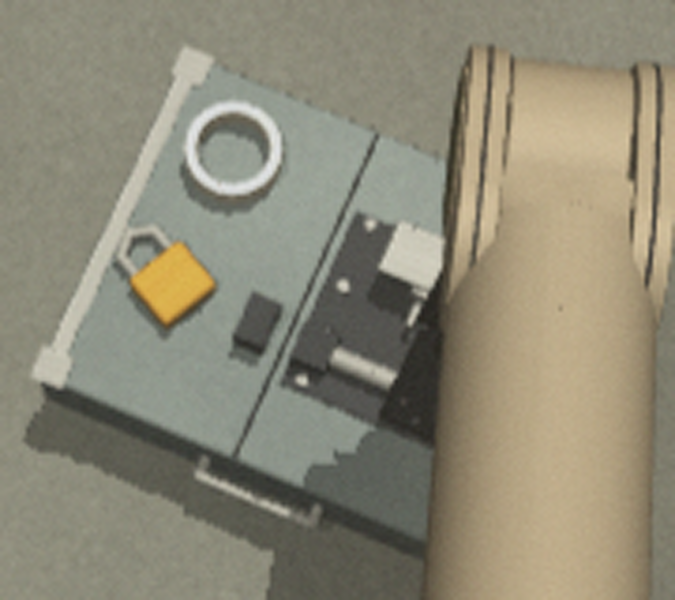

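Side view: the fingertips hang at about (400,45) over the plate and (485,95) behind the handle, as planned. The top view is blocked by the arm.

```bash
python3 -m inch '[{"translation":[1.0,0,-0.1],"spin":-1.5},{"translation":[1.0,0,0],"spin":0},{"translation":[0.5,0,0],"spin":0},{"translation":[0,0,0],"spin":0}]'; python3 st.py 2.5 -97 145
```

```text
time: 3.82
ee_pos: [0.536, -0.1305, 0.1578]
eef_rot: [-0.573, -0.414, 0.576, -0.41]
ft_force: [0.5, 0.1, -0.1]
width: 0.0601
t 3.825 TCP in case mm [  4.7 -98.3 157.8] tipz 140.8 tool xyz axes in case [[-0.007, -0.0, -1.0], [1.0, -0.001, -0.007], [-0.001, -1.0, 0.0]]
angle tool y vs case x deg -0.059955408032751754 F case [ 0.4  0.3 -0.1] w 60.1 q7 -0.31268932837146174
to go tool cm [ 1.28 -0.21 -0.13]
```

```bash
python3 -m inch '[{"translation":[0.3,-0.1,0],"spin":0},{"translation":[0.3,-0.1,0],"spin":0},{"translation":[0.3,0,0],"spin":0},{"translation":[0,0,0],"spin":0}]'; python3 st.py 2.5 -97 141
```

```text
time: 4.32
ee_pos: [0.5342, -0.1298, 0.1489]
eef_rot: [-0.573, -0.414, 0.576, -0.41]
ft_force: [-0.9, 0.7, 2.1]
width: 0.06
t 4.325 TCP in case mm [  2.8 -98.2 148.9] tipz 131.9 tool xyz axes in case [[-0.006, -0.0, -1.0], [1.0, -0.001, -0.006], [-0.001, -1.0, 0.0]]
angle tool y vs case x deg -0.065240665283196 F case [-1.1  0.4  2.1] w 60.0 q7 -0.3170472714571525
to go tool cm [ 0.79 -0.03 -0.12]
```

Contact at tip z of about 132 (2 N), which matches the plate's known height. Now I'll press down.

```bash
python3 -m inch '[{"translation":[0.25,0,0],"spin":0},{"translation":[0.25,0,0],"spin":0},{"translation":[0.25,0,0],"spin":0},{"translation":[0,0,0],"spin":0}]'; python3 st.py 2.5 -97 141
```

```text
time: 4.82
ee_pos: [0.5343, -0.1298, 0.1417]
eef_rot: [-0.573, -0.414, 0.576, -0.41]
ft_force: [-2.4, 0.7, 5.4]
width: 0.06
t 4.825 TCP in case mm [  2.9 -98.2 141.7] tipz 124.7 tool xyz axes in case [[-0.006, -0.001, -1.0], [1.0, -0.001, -0.006], [-0.001, -1.0, 0.001]]
angle tool y vs case x deg -0.0686934791877219 F case [-2.6 -0.1  5.4] w 60.0 q7 -0.321577272072809
to go tool cm [ 0.07 -0.04 -0.12]
```

```bash
python3 -m inch '[{"translation":[0.15,0,0],"spin":0},{"translation":[0,0,0],"spin":0},{"translation":[0.03,0,0],"spin":0}]'; python3 st.py 2.5 -97 141
```

```text
time: 5.2
ee_pos: [0.5343, -0.1298, 0.1404]
eef_rot: [-0.573, -0.413, 0.576, -0.411]
ft_force: [-2.4, 0.8, 5.9]
width: 0.0599
t 5.2 TCP in case mm [  2.9 -98.2 140.4] tipz 123.4 tool xyz axes in case [[-0.006, -0.001, -1.0], [1.0, -0.001, -0.006], [-0.001, -1.0, 0.001]]
angle tool y vs case x deg -0.07221094967727837 F case [-2.5 -0.   5.9] w 59.9 q7 -0.3227288588321954
to go tool cm [-0.06 -0.04 -0.12]
```

```bash
python3 -m inch '[{"translation":[0.02,0,-0.3],"spin":0},{"translation":[0.02,0,-0.3],"spin":0},{"translation":[0.02,0,-0.3],"spin":0},{"translation":[0.02,0,-0.3],"spin":0}]'; python3 st.py 2.5 -44 140
```

```text
time: 5.7
ee_pos: [0.5385, -0.124, 0.1408]
eef_rot: [-0.573, -0.409, 0.578, -0.411]
ft_force: [-2.9, -3.5, 5.8]
width: 0.0602
t 5.7 TCP in case mm [  5.1 -91.4 140.8] tipz 123.8 tool xyz axes in case [[-0.002, -0.007, -1.0], [1.0, -0.007, -0.002], [-0.007, -1.0, 0.007]]
angle tool y vs case x deg -0.3987875761091487 F case [-1.7 -4.2  5.8] w 60.2 q7 -0.3484976717554473
to go tool cm [ 0.05 -0.29 -4.74]
```

```bash
python3 -m inch '[{"translation":[0.05,-0.05,-0.4],"spin":0},{"translation":[0.05,-0.1,-0.4],"spin":0},{"translation":[0.05,-0.1,-0.4],"spin":0},{"translation":[0.05,-0.1,-0.4],"spin":0}]'; python3 st.py 2.5 -44 140
```

```text
time: 6.2
ee_pos: [0.5418, -0.1151, 0.1407]
eef_rot: [-0.574, -0.404, 0.58, -0.413]
ft_force: [-1.5, -6.1, 7.4]
width: 0.0602
t 6.2 TCP in case mm [  5.4 -81.9 140.7] tipz 123.7 tool xyz axes in case [[0.005, -0.014, -1.0], [1.0, -0.014, 0.005], [-0.014, -1.0, 0.014]]
angle tool y vs case x deg -0.8143512694880574 F case [ 0.5 -6.3  7.4] w 60.2 q7 -0.38235322185533627
to go tool cm [ 0.01 -0.34 -3.78]
```

```bash
python3 -m inch '[{"translation":[0.04,-0.15,-0.4],"spin":-0.3},{"translation":[0.04,-0.15,-0.4],"spin":-0.3},{"translation":[0.04,-0.15,-0.4],"spin":-0.3},{"translation":[0.04,-0.15,-0.4],"spin":-0.3}]'; python3 st.py 2.5 -44 140
```

```text
time: 6.7
ee_pos: [0.544, -0.1071, 0.1413]
eef_rot: [-0.571, -0.403, 0.578, -0.421]
ft_force: [0.7, -5.9, 5.1]
width: 0.0601
t 6.7 TCP in case mm [  4.8 -73.6 141.3] tipz 124.3 tool xyz axes in case [[0.016, -0.023, -1.0], [1.0, -0.001, 0.016], [-0.001, -1.0, 0.023]]
angle tool y vs case x deg -0.0523171107885103 F case [ 2.5 -5.4  5.1] w 60.1 q7 -0.3950524375414555
to go tool cm [ 0.05 -0.24 -2.96]
```

```bash
python3 -m inch '[{"translation":[0.15,-0.1,-0.4],"spin":-0.1},{"translation":[0.12,-0.1,-0.5],"spin":-0.1},{"translation":[0.1,-0.1,-0.5],"spin":-0.1}]'; python3 st.py 2.5 -44 140
```

```text
time: 7.08
ee_pos: [0.5468, -0.0996, 0.1391]
eef_rot: [-0.571, -0.399, 0.579, -0.424]
ft_force: [-2.3, -6.9, 8.0]
width: 0.0601
t 7.075 TCP in case mm [  5.1 -65.6 139.1] tipz 122.1 tool xyz axes in case [[0.022, -0.03, -0.999], [1.0, -0.002, 0.022], [-0.002, -1.0, 0.03]]
angle tool y vs case x deg -0.09018551032705885 F case [ 0.  -7.2  8. ] w 60.1 q7 -0.42122357992941967
to go tool cm [-0.16 -0.26 -2.15]
```

```bash
python3 -m inch '[{"translation":[0.05,-0.12,-0.5],"spin":-0.1},{"translation":[0.05,-0.12,-0.5],"spin":-0.1},{"translation":[0.05,-0.12,-0.5],"spin":-0.1}]'; python3 st.py 2.5 -44 140
```

```text
time: 7.45
ee_pos: [0.5497, -0.0909, 0.1392]
eef_rot: [-0.57, -0.396, 0.58, -0.427]
ft_force: [-1.8, -7.3, 7.4]
width: 0.0603
t 7.45 TCP in case mm [  5.1 -56.4 139.2] tipz 122.2 tool xyz axes in case [[0.028, -0.036, -0.999], [1.0, -0.002, 0.028], [-0.003, -0.999, 0.036]]
angle tool y vs case x deg -0.13922713157309735 F case [ 0.6 -7.5  7.4] w 60.3 q7 -0.44852219750232253
to go tool cm [-0.13 -0.26 -1.24]
```

```bash
python3 -m inch '[{"translation":[0.06,-0.15,-0.5],"spin":-0.1},{"translation":[0.06,-0.15,-0.5],"spin":-0.1},{"translation":[0.06,-0.15,-0.4],"spin":-0.1}]'; python3 st.py 2.5 -44 140
```

```text
time: 7.82
ee_pos: [0.5521, -0.0829, 0.1391]
eef_rot: [-0.57, -0.392, 0.58, -0.43]
ft_force: [-1.1, -6.1, 7.2]
width: 0.0602
t 7.825 TCP in case mm [  4.7 -48.1 139.1] tipz 122.1 tool xyz axes in case [[0.036, -0.043, -0.998], [0.999, -0.003, 0.036], [-0.005, -0.999, 0.043]]
angle tool y vs case x deg -0.1824142201639469 F case [ 0.9 -6.1  7.2] w 60.2 q7 -0.4741718575220278
to go tool cm [-0.12 -0.22 -0.4 ]
```

```bash
python3 -m inch '[{"translation":[0.07,-0.12,-0.4],"spin":0},{"translation":[0.07,-0.12,-0.4],"spin":0}]'; python3 st.py 2.5 -44 140;  python3 -m inch '[{"translation":[0.07,-0.1,-0.4],"spin":0},{"translation":[0.05,-0.1,-0.3],"spin":0}]'; python3 st.py 2.5 -40 140
```

```text
time: 8.07
ee_pos: [0.5533, -0.0791, 0.1387]
eef_rot: [-0.57, -0.389, 0.581, -0.431]
ft_force: [-4.6, -10.4, 10.9]
width: 0.0599
t 8.075 TCP in case mm [  4.7 -44.1 138.7] tipz 121.7 tool xyz axes in case [[0.04, -0.048, -0.998], [0.999, -0.007, 0.04], [-0.009, -0.999, 0.047]]
angle tool y vs case x deg -0.3981438300900955 F case [ -1.  -11.3  10.9] w 59.9 q7 -0.49212952657622017
to go tool cm [-0.14 -0.22  0.  ]
time: 8.32
ee_pos: [0.5533, -0.0792, 0.1389]
eef_rot: [-0.569, -0.384, 0.584, -0.432]
ft_force: [-6.8, -7.6, 11.9]
width: 0.0599
t 8.325 TCP in case mm [  4.7 -44.1 138.9] tipz 121.9 tool xyz axes in case [[0.042, -0.057, -0.997], [0.999, -0.012, 0.043], [-0.014, -0.998, 0.057]]
angle tool y vs case x deg -0.6748240356711919 F case [-4.  -9.4 11.9] w 59.9 q7 -0.5069125589711282
to go tool cm [-0.15 -0.22 -0.4 ]
```

It stalled at y ≈ -44 with the push force up at 10–11 N, close to the expected home of about -43. I'll check with the camera before letting go.

```bash
python3 -m inch '[{"translation":[0.05,-0.1,-0.6],"spin":0},{"translation":[0.05,-0.1,-0.6],"spin":0}]'; python3 st.py 2.5 -40 140; python3 - <<'E'
from h import *
p=np.load("pose.npy"); k=5;x0,y0=250,170
a=cv2.resize(optics.camera("side")[170:280,250:400,::-1],None,fx=k,fy=k,interpolation=cv2.INTER_CUBIC)
b=a.copy()
for bt,c in((45,(255,0,255)),):
    y=-79+bt
    for L in([[-50,y,150],[-20,y,150],[-20,y+8,150],[-50,y+8,150]],[[-50,y+8,100],[-20,y+8,100],[-20,y+8,150],[-50,y+8,150]]):
        q=(proj("side",tow(p,np.array(L)/1e3))+.5-[x0,y0])*k; cv2.polylines(b,[np.int32(q*8)],True,c,1,cv2.LINE_AA,3)
cv2.imwrite("pics/side2.png",a);cv2.imwrite("pics/side2o.png",b)
E
```

```text
time: 8.57
ee_pos: [0.5534, -0.079, 0.139]
eef_rot: [-0.566, -0.379, 0.59, -0.434]
ft_force: [-12.6, -19.2, 19.0]
width: 0.0599
t 8.575 TCP in case mm [  4.7 -44.  139. ] tipz 122.0 tool xyz axes in case [[0.042, -0.074, -0.996], [0.999, -0.018, 0.044], [-0.022, -0.997, 0.073]]
angle tool y vs case x deg -1.0548769660188868 F case [ -5.8 -22.2  19. ] w 59.9 q7 -0.5308884683571974
to go tool cm [-0.14 -0.23 -0.38]
```

View pics/side2.png

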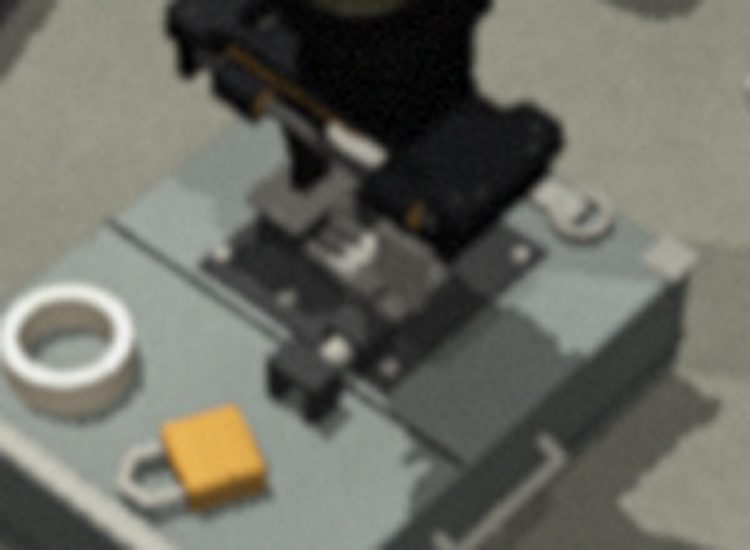

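View pics/side2o.png

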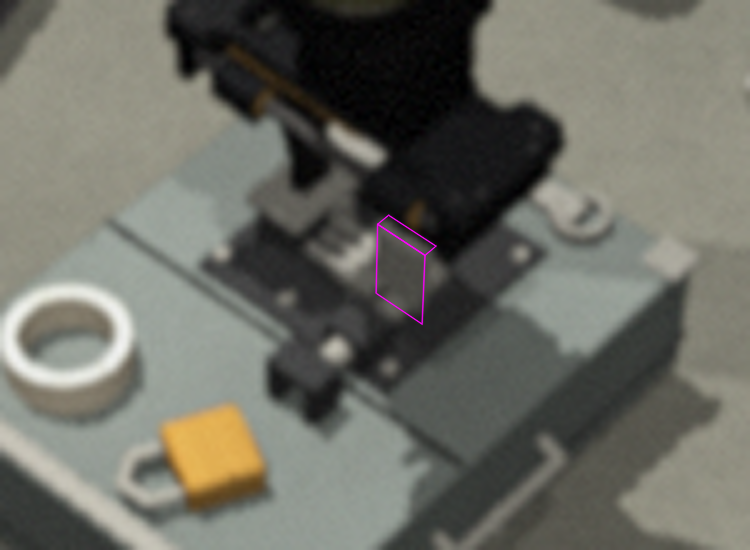

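```bash
cat > ov2.py <<'E'
from h import *
import sys
p=np.load("pose.npy"); k=8;x0,y0=290,190
im=optics.camera("side")[:,:,::-1]; cv2.imwrite(f"pics/{sys.argv[1]}full.png",im)
a=cv2.resize(im[y0:y0+75,x0:x0+95],None,fx=k,fy=k,interpolation=cv2.INTER_CUBIC)
b=a.copy()
def D(L,c):
    q=(proj("side",tow(p,np.array(L)/1e3))+.5-[x0,y0])*k; cv2.polylines(b,[np.int32(q*8)],True,c,1,cv2.LINE_AA,3)
for bt,c in((45,(255,0,255)),(35,(0,255,255))):
    y=-79+bt
    D([[-50,y+8,90],[-20,y+8,90],[-20,y+8,150],[-50,y+8,150]],c)
D([[120,20,90],[-120,20,90]],(0,255,0)); D([[-120,-160,90],[-120,160,90]],(0,255,0))
cv2.imwrite(f"pics/{sys.argv[1]}o.png",b); cv2.imwrite(f"pics/{sys.argv[1]}.png",a)
E
python3 ov2.py s3
```

```text
(no output)
```

View pics/s3o.png

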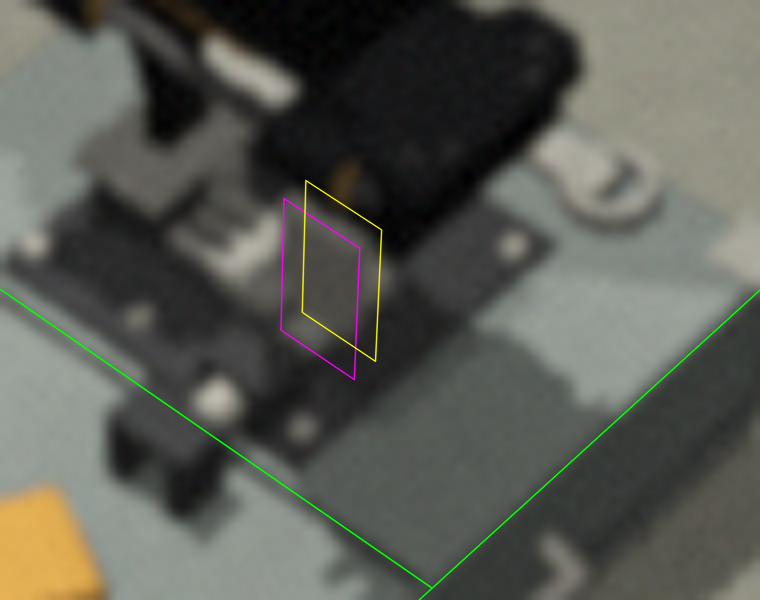

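View pics/s3.png

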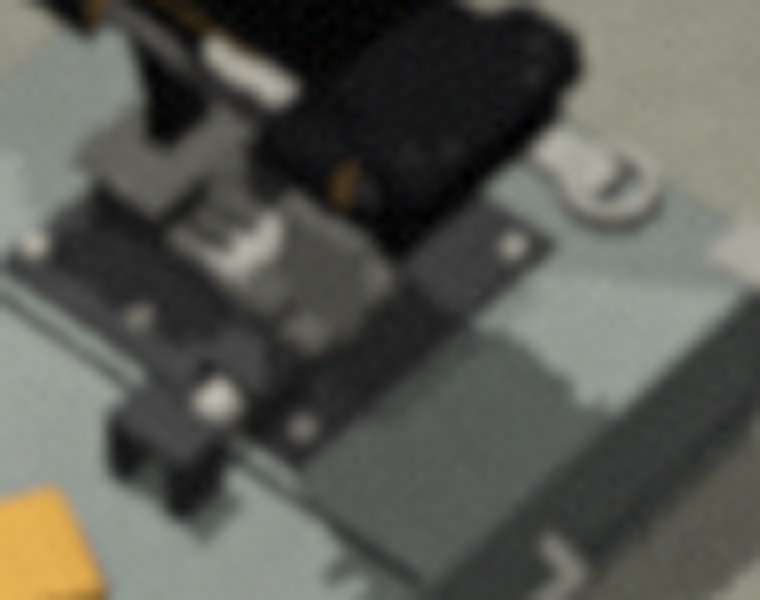

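The picture shows the rod's bright end at (215,400) in the crop, just at the keeper. The handle position is ambiguous, so I'll triangulate the rod end before and after, and the keeper.

```bash
cat > tri.py <<'E'
from h import *
p=np.load("pose.npy")
def ray(n,u):
    m=M[n]; x=cv2.undistortPoints(np.array([[u]],float),m["camera_matrix"],m["dist"])[0,0]
    T=m["world_from_camera"]; d=T[:3,:3]@[x[0],x[1],1]; 
    c,s=np.cos(p[2]),np.sin(p[2]); C=np.array([[c,-s,0],[s,c,0],[0,0,1]])
    return C.T@(T[:3,3]-[p[0],p[1],0]),C.T@d
def tri(a,b):
    (o1,d1),(o2,d2)=ray("top",a),ray("side",b)
    X=np.linalg.lstsq(np.c_[d1,-d2],o2-o1,rcond=None)[0]; P1=o1+X[0]*d1;P2=o2+X[1]*d2
    return np.round((P1+P2)/2*1e3,1),np.round(np.linalg.norm(P1-P2)*1e3,1)
def onx(n,u,x):
    o,d=ray(n,u); t=(x-o[0])/d[0]; return np.round((o+t*d)*1e3,1)
def onz(n,u,z):
    o,d=ray(n,u); t=(z-o[2])/d[2]; return np.round((o+t*d)*1e3,1)
t=lambda x,y:(x/3.75+249.6,y/3.75+149.6)
s=lambda x,y:(x/4+219.6,y/4+169.6)
s3=lambda x,y:(x/8+289.6,y/8+189.6)
if __name__=="__main__":
    print("rod tip0",tri(t(335,357),s(430,242)), "keeper top",tri(t(262,312),s(362,290)))
    print("rear rod end0 top",onz("top",t(463,405),.108))
    for z in(.1,.105,.11,.115,.12): print(z,"tip0 side",onz("side",s(430,240),z),"top",onz("top",t(335,357),z),"now",onz("side",s3(215,400),z))
    print("keeper corners side z.12",[onz("side",s(*q),.115) for q in((345,280),(392,296),(375,318),(335,300))],[onz("top",t(*q),.115) for q in((252,295),(282,303),(263,350),(235,338))])
E
python3 tri.py; python3 - <<'E'
import cv2
a=cv2.imread("pics/side0.png")[190:265,290:385]; cv2.imwrite("pics/s0z.png",cv2.resize(a,None,fx=8,fy=8,interpolation=cv2.INTER_CUBIC))
E
```

```text
rod tip0 (array([-36.8, -15.6, 114.1]), np.float64(0.1)) keeper top (array([-28.9,  38.5, 110.9]), np.float64(2.3))
rear rod end0 top [ -31.5 -101.6  108. ]
0.1 tip0 side [-27.8 -26.3 100. ] top [-33.8 -14.6 100. ] now [-30.   15.2 100. ]
0.105 tip0 side [-30.7 -22.9 105. ] top [-34.9 -14.9 105. ] now [-32.8  18.4 105. ]
0.11 tip0 side [-33.5 -19.6 110. ] top [-35.9 -15.3 110. ] now [-35.6  21.6 110. ]
0.115 tip0 side [-36.3 -16.2 115. ] top [-36.9 -15.6 115. ] now [-38.4  24.7 115. ]
0.12 tip0 side [-39.1 -12.8 120. ] top [-38.  -15.9 120. ] now [-41.3  27.9 120. ]
keeper corners side z.12 [array([-19.6,  41.7, 115. ]), array([-48.7,  32.2, 115. ]), array([-52.6,  51.5, 115. ]), array([-25.7,  57.1, 115. ])] [array([-21. ,  48.9, 115. ]), array([-18.2,  29.3, 115. ]), array([-51.1,  28. , 115. ]), array([-51.1,  47.4, 115. ])]
```

View pics/s0z.png

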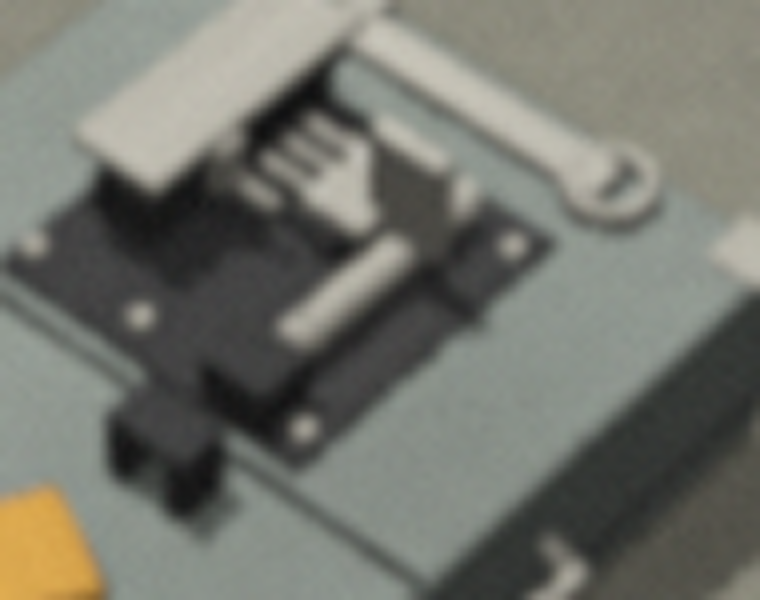

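```bash
python3 - <<'E'
from h import *
p=np.load("pose.npy"); k=8;x0,y0=290,190
im=cv2.imread("pics/side0.png"); b=cv2.resize(im[y0:y0+75,x0:x0+95],None,fx=k,fy=k,interpolation=cv2.INTER_CUBIC)
for bt,c in((0,(255,0,255)),(8,(0,255,255))):
    y=-79+bt+8; q=(proj("side",tow(p,np.array([[-50,y,90],[-20,y,90],[-20,y,150],[-50,y,150],[-50,y,90],[-50,y-8,90],[-50,y-8,150],[-50,y,150]])/1e3))+.5-[x0,y0])*k; cv2.polylines(b,[np.int32(q*8)],True,c,1,cv2.LINE_AA,3)
cv2.imwrite("pics/s0zo.png",b)
E
```

```text
(no output)
```

View pics/s0zo.png

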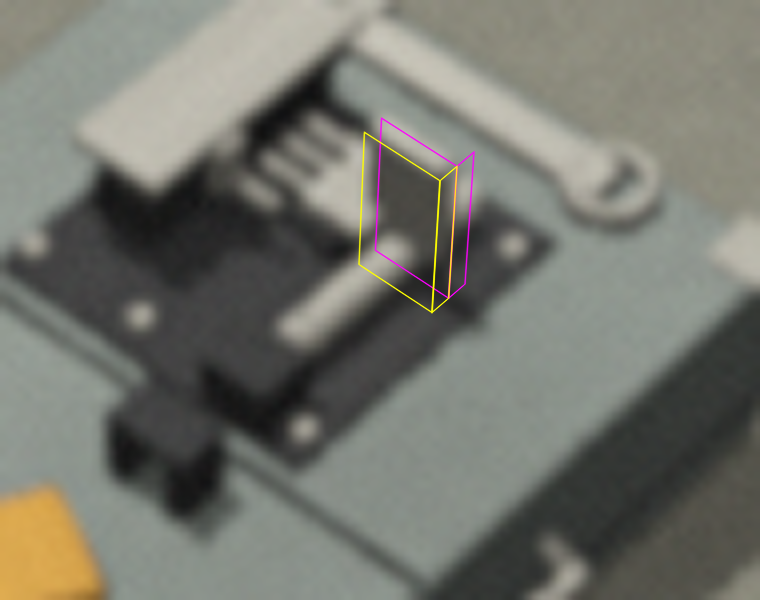

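The image estimate of about 40–42 mm of travel and the finger geometry of about 44 mm agree with the hard stall: the bolt is home. I'll release the catch slowly with a slight forward push and watch whether it follows up to z=132.

```bash
for i in 1; do python3 -m inch '[{"translation":[-0.3,-0.05,-0.15],"spin":0}]' >/dev/null; python3 st.py | cut -c1-90; python3 -m inch '[{"translation":[-0.2,-0.05,-0.15],"spin":0}]'>/dev/null; python3 st.py| cut -c1-90; python3 -m inch '[{"translation":[-0.2,-0.05,-0.15],"spin":0}]'>/dev/null; python3 st.py| cut -c1-90; done
```

```text
t 8.8 TCP in case mm [  4.5 -44.9 141.6] tipz 124.7 tool xyz axes in case [[0.042, -0.077,
angle tool y vs case x deg -1.1532899695000014 F case [ 0.4 -0.6  0.2] w 60.0 q7 -0.531595
t 8.925 TCP in case mm [  4.4 -44.7 143.3] tipz 126.4 tool xyz axes in case [[0.043, -0.07
angle tool y vs case x deg -1.2183646503235783 F case [ 1.2 -3.7 -0.1] w 59.9 q7 -0.533490
t 9.05 TCP in case mm [  4.3 -44.6 144.9] tipz 128.0 tool xyz axes in case [[0.043, -0.08,
angle tool y vs case x deg -1.277000574582797 F case [ 2.6 -6.7 -2.1] w 60.2 q7 -0.5354088
```

```bash
python3 ov2.py s4;  python3 st.py
```

```text
t 9.1 TCP in case mm [  4.3 -44.5 145.1] tipz 128.1 tool xyz axes in case [[0.043, -0.08, -0.996], [0.999, -0.022, 0.045], [-0.026, -0.997, 0.079]]
angle tool y vs case x deg -1.2696163556859337 F case [ 1.8 -7.3 -1.3] w 59.9 q7 -0.5354579439402908
```

View pics/s4.png

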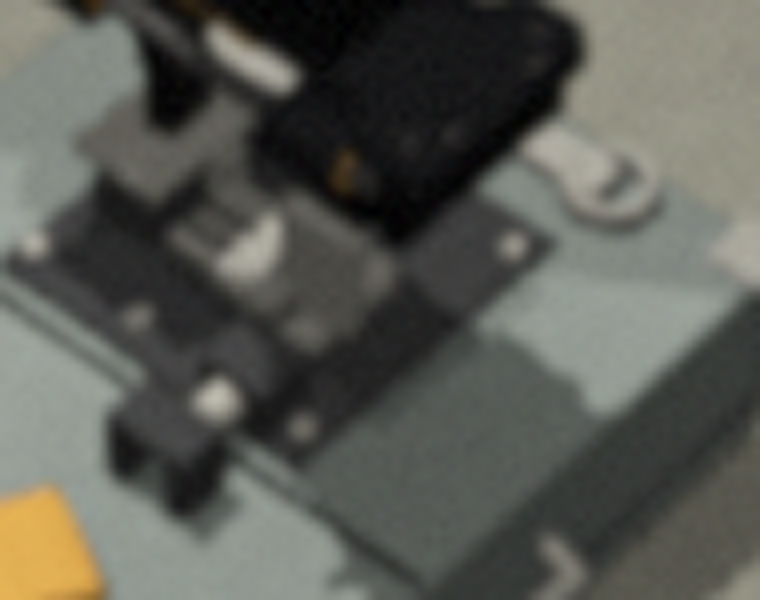

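```bash
python3 - <<'E'
from h import *
p=np.load("pose.npy")
print(proj("side",tow(p,np.array([[58,-18,132],[58,-18,122],[22,-18,132],[22,-18,122]])/1e3)))
A={n:cv2.imread(f)[195:230,290:330] for n,f in(("0","pics/side0.png"),("3","pics/s3full.png"),("4","pics/s4full.png"))}
out=np.hstack([cv2.resize(A[k],None,fx=6.5,fy=10,interpolation=cv2.INTER_CUBIC) for k in "034"])
for i in range(0,350,50): cv2.line(out,(0,i),(780,i),(0,255,255),1)
cv2.imwrite("pics/cmp.png",out)
E
```

```text
[[299.03349842 205.44651042]
 [299.11108466 208.22826564]
 [309.78808145 212.594442  ]
 [309.80829019 215.36791684]]
```

View pics/cmp.png

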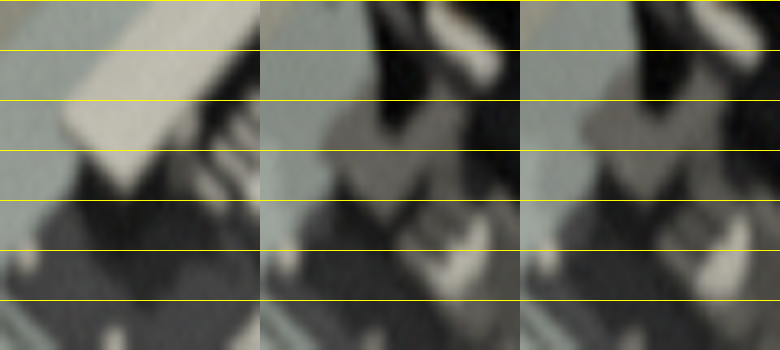

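The plate has risen about half way and the finger is still rubbing the handle. I'll back off the handle at constant height and read the catch's force alone.

```bash
python3 -m inch '[{"translation":[0,0,0.3],"spin":0},{"translation":[0,0,0.3],"spin":0},{"translation":[0,0,0],"spin":0}]'; python3 st.py; python3 - <<'E'
from h import *
im=optics.camera("side")[:,:,::-1]; cv2.imwrite("pics/s5full.png",im)
A=[cv2.imread(f)[195:230,290:330] for f in("pics/side0.png","pics/s3full.png","pics/s4full.png","pics/s5full.png")]
out=np.hstack([cv2.resize(a,None,fx=5,fy=10,interpolation=cv2.INTER_CUBIC) for a in A])
for i in range(0,350,50): cv2.line(out,(0,i),(799,i),(0,255,255),1)
cv2.imwrite("pics/cmp2.png",out)
E
```

```text
time: 9.48
ee_pos: [0.5517, -0.0832, 0.146]
eef_rot: [-0.566, -0.377, 0.591, -0.434]
ft_force: [-0.3, -0.6, 3.7]
width: 0.0601
t 9.475 TCP in case mm [  4.5 -48.5 146. ] tipz 129.0 tool xyz axes in case [[0.045, -0.077, -0.996], [0.999, -0.02, 0.047], [-0.024, -0.997, 0.076]]
angle tool y vs case x deg -1.1715783162381346 F case [-0.1 -0.7  3.7] w 60.1 q7 -0.5224041737746833
```

View pics/cmp2.png

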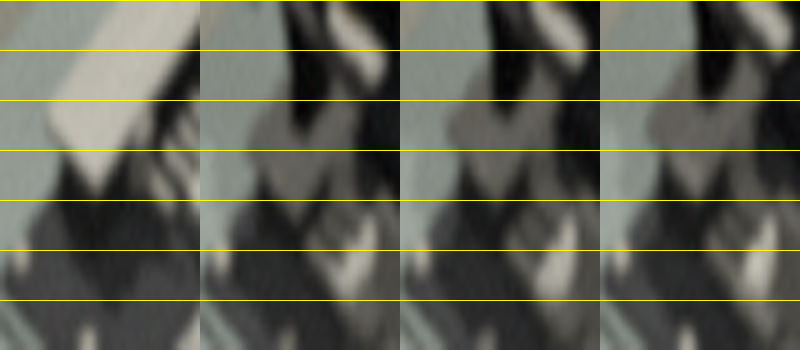

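With no handle contact Fz = 3.7 N and the plate is nearly up, so the catch is following and not jammed. Now I'll raise the tool clear.

```bash
python3 -m inch '[{"translation":[-0.2,0,0.1],"spin":0},{"translation":[-0.2,0,0.1],"spin":0},{"translation":[-0.3,0,0.1],"spin":0},{"translation":[-1,0,0.1],"spin":0},{"translation":[-2,0,0],"spin":0},{"translation":[-3,0,0],"spin":0},{"translation":[-3,0,0],"spin":0},{"translation":[-2,0,2],"spin":0},{"translation":[0,0,4],"spin":0},{"translation":[0,0,4],"spin":0},{"translation":[0,0,4],"spin":0},{"translation":[0,0,4],"spin":0},{"translation":[0,0,4],"spin":0},{"translation":[0,0,4],"spin":0},{"translation":[0,0,4],"spin":0},{"translation":[0,0,0],"spin":0}]'; python3 st.py; python3 ov2.py s6; python3 - <<'E'
from h import *
im=optics.camera("top")[:,:,::-1]; cv2.imwrite("pics/t6.png",cv2.resize(im[150:310,250:430],None,fx=3.75,fy=3.75,interpolation=cv2.INTER_CUBIC))
E
```

```text
time: 11.52
ee_pos: [0.4408, -0.3658, 0.298]
eef_rot: [-0.565, -0.376, 0.591, -0.436]
ft_force: [0.2, -0.1, -0.4]
width: 0.0601
t 11.525 TCP in case mm [ -10.1 -351.7  298. ] tipz 281.1 tool xyz axes in case [[0.047, -0.079, -0.996], [0.999, -0.018, 0.049], [-0.022, -0.997, 0.078]]
angle tool y vs case x deg -1.0474147709497168 F case [ 0.2 -0.1 -0.4] w 60.1 q7 0.1629767509965117
```

View pics/s6o.png

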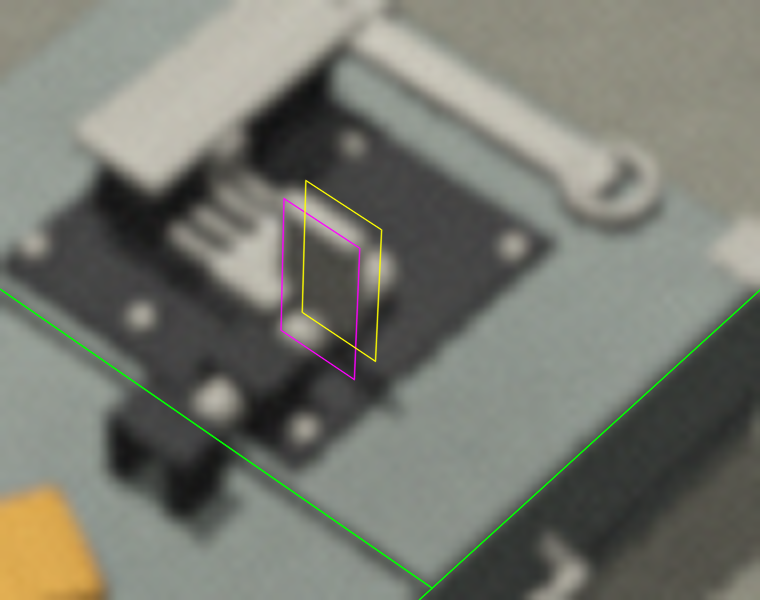

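View pics/t6.png

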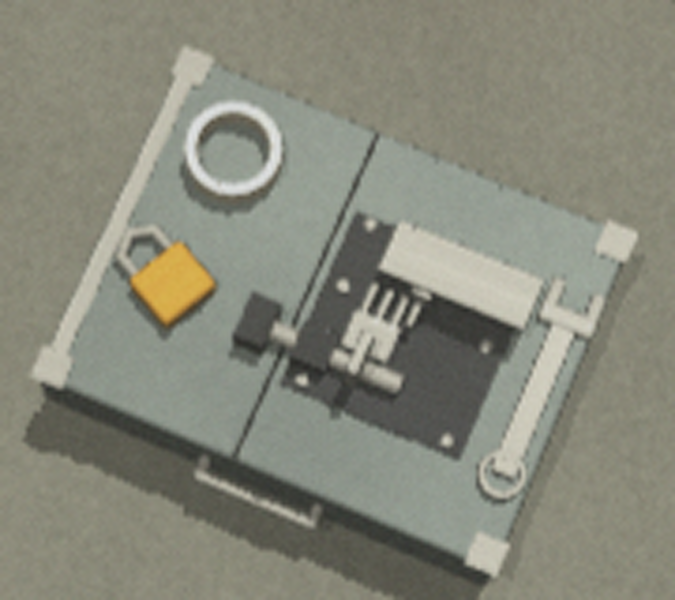

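The top view shows the rod in the keeper. I'll measure the bolt travel and plate height by template matching against the first pictures.

```bash
python3 - <<'E'
from tri import *
a0=cv2.imread("pics/side0.png"); a6=cv2.imread("pics/s6full.png")
d=cv2.absdiff(a0,a6).max(2)
print("plate diff side",d[195:216,300:333].mean(), "bg", d[250:290,240:300].mean())
def pc(A,B): 
    A,B=[cv2.cvtColor(x,cv2.COLOR_BGR2GRAY).astype(float) for x in(A,B)]; return cv2.phaseCorrelate(A,B,cv2.createHanningWindow(A.shape[::-1],cv2.CV_64F))
print("plate front corner shift",pc(a0[200:220,296:316],a6[200:220,296:316]), "case corner", pc(a0[240:300,230:330],a6[240:300,230:330]))
for a,b in(((463,405),(402,380)),((455,410),(397,387))):
    print(onz("top",t(*b),.114)-onz("top",t(*a),.114))
# handle lit features side: zoom8 coords
print("handle side face",onx("side",s3(380,268),-.05)-onx("side",s3(463,197),-.05))
E
```

```text
plate diff side 15.59018759018759 bg 3.1125
plate front corner shift ((0.15884634493711225, -0.007544415620568401), 0.9812032771992526) case corner ((0.061759179528202424, -0.03126378447971234), 0.9048900016225667)
[-0.6 41.5  0. ]
[-1.  39.2  0. ]
handle side face [ 0.  38.9 -0.2]
```

```bash
python3 - <<'E'
from bench import r, close_job
s=r.read_state(); print(s["time"],s["ft_force"],abs(s["joint_vel"]).max())
print(close_job())
E
```

```text
11.625 [0.86425816 0.71415197 0.38640562] 0.024777549636582515
the job is handed in; nothing more can be done
None
```

I locked the case and handed the job in at 11.6 s. One fingertip held the catch about 8–10 mm down while the other pushed the bolt until it stopped hard. I then let the catch up slowly and moved the arm clear.

**Last checks**
- **Catch:** it is fully up. Its plate shows no measurable vertical shift from the first picture.
- **Case:** it has not moved (image shift under 0.1 px).
- **Bolt:** the rod end is in the keeper. The handle stopped dead at about 22 N push force on the wrist, under the 40 N limit.
- **Robot:** it is clear of everything, with a wrist force of about 1 N.

**Less certain**
- **Bolt travel:** I could only measure it indirectly. The pictures give 39–41.5 mm from a start of 1–4 mm, which leaves little or no margin over the 41 mm needed. The finger position gives about 44 mm. I took it as home because of the hard stop and because the catch springs fully up only from 41 mm on.
- **Release reading:** partway through the release the wrist force briefly read near zero, which could have meant a jammed catch. After I backed off the handle it read 3.7 N, so I put it down to friction on the handle.
- **Tool tilt:** the tool tilted about 5° during the push, and I allowed for that in the heights.

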